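# Set the timer knob inside the heat ring and start the plate warmer

## Task

Set the plate warmer's timer: turn the small inner knob of the nested dial until its pointer rib points at the long raised mark on the panel, leaving the outer heat ring where it is set. The knob carries the ring along when it is not pushed in and again when it is pushed right down to its stop, so feel for the free spot between, and do not force it. Then let go of the knob and press the start button, leaving everything else undisturbed.

Things in the scene. Friction and masses are not known exactly. Their poses are not given: they have to be found in the camera images.
- warmer: Plate warmer, a low steel box 260 (its x) x 300 (its y) x 60 mm high, fixed; origin under its centre, x away from the robot at yaw 0. A black plate covers its rear half. On its front strip stand the nested dial (axis x = -70, y = -60 mm) and the start button (x = -75, y = +85 mm). Round the dial are short raised ticks and one long raised mark.
- long_mark (a point): Centre of the long raised mark (22 mm long) on the warmer's panel, 54 mm from the dial's axis on the button's side (warmer's +y).
- timer_knob (a joint): Angle of the inner knob about its vertical axis, rad, counter-clockwise positive seen from above, range -2.4 to 2.4; 0 = its pointer rib points at the long mark. It starts between -1.35 and -0.75, so it has to be turned counter-clockwise.
- knob_top (a point): Centre of the inner knob's top face. The knob is a round black fluted cylinder, 32 mm in diameter, its top 40 mm above the ring's upper face at rest, with a bright pointer rib from the centre to the rim of its top; it can be gripped across its diameter at any yaw. It pushes straight down against a spring and pops up again (see dial_centre). Turning friction 0.03 N m.
- dial_centre (a point): Fixed point on the dial's axis, level with the ring's upper face. Pushing the knob in takes about 4.5 N + 0.25 N per mm of depth; down to 2 to 11 mm (unknown, new each time) it is clutched to the ring. There the clutch lets go, felt as 4.5 N more push (9 N + 0.25 N/mm); it turns alone. 1.5 mm deeper a firm stop clutches the ring again: over 14 N means on the stop, over 33 N is forcing it.
- heat_ring (a joint): Angle of the outer heat ring, rad, counter-clockwise positive seen from above, range -2.4 to 2.4; 0 = its dot is towards the long mark. Starts anywhere from -0.6 to 0.6 and must stay where it starts.
- ring_dot (a point): The small dot on the outer ring's upper face, 29 mm from the axis. The ring is a knurled light-metal cylinder, 70 mm in diameter, its flat upper face 18 mm above the warmer's top, concentric with the knob; it turns easily (0.015 N m).
- start (a joint): Travel of the start button, m: 0 = out, 0.005 = fully pressed (5 N); springs back. It counts as pressed beyond 0.0035.
- start_top (a point): Centre of the start button's top face, a black round push button 24 mm in diameter in a housing.
- cup_stack: Stack of nested clear plastic cups, 68 mm wide, 68 mm high, standing on the warmer's rear plate; origin at the centre of its underside. Bystander, leave alone.
- mill_1: White-filled small glass mill, 44 mm wide, 90 mm high, origin under its centre. Bystander.
- mill_2: Grey-filled small glass mill, 44 mm wide, 90 mm high, origin under its centre. Bystander.
- tomato_1: Tomato, 65 mm, origin under its centre. Bystander.
- onion_1: Red onion, 84x81x82 mm, origin under its centre. Bystander.

How it is judged:
By the outcome, as a careful person would: the job done as asked, in the order asked, and still so for the second after the job is handed in, with the robot touching nothing.
It also fails if it takes over 58 s, if anything falls off the work surface, if the arm or the gripper's body presses on something with over 40 N, if the wrist force passes 120 N, or if a joint passes its speed limit or range.

## Robot

A 6-joint arm with a two-finger parallel gripper is mounted at the origin on a cart in front of the work surface, level with it; the furniture and walls round the work are solid. World frame = base frame: x ahead of the robot, y to its left, z up, the work surface at z = 0. Lengths are in m, angles in rad, forces in N, time in s.
With the tool pointing down it reaches from about 0.25 to 0.775 m from the base axis. Payload 4 kg.
Tool frame: the origin (TCP) lies between the finger pads; the fingertips stand 19 mm ahead of it and the grasp point (between the pads) is the TCP (robot.tip_reach is the y of the fingertips in the tool frame, in m); y points along the fingers, x is the direction in which the jaws open and shut, and the axes are right-handed (so a half turn about y gives the same grasp; the last joint's range is limited). The gripper opens to 94 mm and grips with 3 to 60 N. Pads are 16 mm wide; open, the fingers measure 119 mm over their backs; the gripper's body (75 mm by 177 mm) begins 78 mm behind the grasp point.
Start: joints at [-0.103, 0.087, 1.371, -0, 1.684, -0.103], TCP at [0.55, -0, 0.225] pointing down, gripper open.
Joint ranges: [-3.1, 3.1], [-0.76, 2.03], [0.27, 2.55], [-1.08, 4.22], [0.17, 2.65], [-2.57, 2.57]. Speed limits (rad/s): [2.79, 2.79, 3.14, 3.14, 3.14, 3.14].

## Interface

Orientations are given as [roll, pitch, yaw] about the fixed x, y, z axes, in that order (R = Rz(yaw) Ry(pitch) Rx(roll)).
In Python, from bench import robot, imaging, order gives the robot as it stands.
- The arm moves only by the tool send_rows, never from a script. Its argument "moves" is text: rows parted by semicolons, each of 5 numbers parted by spaces: the gripper's target within -1 to 1 (shut at 1, half-way at 0, fully open at -1), then the shift along the tool's x, y, z in m, then the turn about the tool's y in degrees. In form: fingers tx ty tz roll; .... A call has exactly 10 rows; each row shifts and turns the commanded pose from where the row before left it, along the tool's axes as they then stand; what a row does not reach is not made up. A row lasts 1/12 s, in which the tool goes at most 41.7 mm and 7.16 degrees, less where a joint would pass 70% of its speed; a pose out of reach is approached as far as the arm can. A call with a gripper value outside its range is refused whole. The fingers move at their own pace and stop on an object; the grip force is fixed at half the most. Time passes only in rows, so rows that do not move let the fingers close, or fill a call up. It gives the time, the measured TCP pose, the force and the opening at its end, in the units of the state.
- robot.get_obs(): the state, without advancing time (a new reading comes with each control period).
- imaging.snapshot(name): name is "scene" or "side" or "wrist"; returns a dict with "image" (384x512x3 uint8, red, green, blue), "mtx" (3x3 intrinsics, pixels), "R" (3x3) and "t" (3): a world point X has camera coordinates R X + t. Camera axes: x right, y down, z forward; pixel columns grow to the right and rows downward; lengths in m; the calibration is good to about 2 mm. A picture is of the moment at which its call begins. There is no depth.
- order.close_job(): hands the job in, once; it reports no verdict.
Trained networks look in a picture, given as the dict that the camera call returned (one of the last four; its "shot" number tells which), for a name from the list of things; names that differ only in an ending like _2 or _b are one class to them, and where a whole thing is asked for, a point or a joint stands for the part that bears it (a point fixed in the world has none). Each returns a list of dicts, best first, with "conf" (0 to 1); they miss things now and then, are a little off and sometimes report something else, mostly with a low value. They report only what shows in the picture. A call takes as long as a camera call.
- imaging.recognise(picture, target): "centre" ([column, row] in pixels, amid what is visible of it).
- imaging.landmark_of(picture, target): "centre" ([column, row] in pixels: a listed point, or the origin of a listed thing).
The state is a dict: "time": time; "joint_positions": joint angles; "qvel": joint speeds; "joint_torque": joint torques, N m; "tool_pos": TCP position; "ee_rot": TCP orientation; "wrist_force": force on the tool from outside, world axes, zero at the start; "wrist_torque": the same for the moment, N m; "width": finger opening in m.
Only numpy, scipy, OpenCV 4.12 (cv2) and the standard library are available. Lean on these libraries where they do the work, as an engineer would, in place of code of your own. Each camera call takes 0.05 s, during which the arm holds its last target.

## Working session

There is one attempt and no reset: what is moved stays moved. The work goes in short steps, Python scripts to look and compute and a tool call to move; the robot and the scene stay as the last step left them, time stands still between calls to the robot, and variables do not carry over. Pictures are saved under pics/ and viewed, and the job is handed in when it is done.

Besides the shell and the picture viewer there is one more tool, called after "Request:" as name(argument=value, ...), one argument or row to a line, values as JSON. send_rows: Moves the arm, as the interface text tells. Its arguments: {"type":"object","properties":{"moves":{"type":"string"}},"required":["moves"]}

```bash
mkdir -p pics; ls
cat > h.py <<'E'
import numpy as np, cv2
from bench import robot, imaging, order
from scipy.optimize import least_squares
def save(p,n): cv2.imwrite(f'pics/{n}.png',cv2.cvtColor(p['image'],cv2.COLOR_RGB2BGR))
def proj(p,X):
    c=p['R']@np.asarray(X)+p['t']; u=p['mtx']@c; return u[:2]/u[2]
def ray(p,uv):
    d=np.linalg.solve(p['mtx'],np.array([uv[0],uv[1],1.])); d=p['R'].T@d; return -p['R'].T@p['t'],d/np.linalg.norm(d)
def onz(p,uv,z):
    o,d=ray(p,uv); return o+d*(z-o[2])/d[2]
E
cat > a.py <<'E'
from h import *
o=robot.get_obs(); print(o)
for n in ['scene','side','wrist']:
    p=imaging.snapshot(n); save(p,n+'0')
    print(n,-p['R'].T@p['t'])
    for t,z in [('dial_centre',.078),('knob_top',.118),('start_top',.07),('long_mark',.06),('ring_dot',.078),('warmer',0)]:
        try:
            for r in imaging.landmark_of(p,t)[:2]: print(t,r, onz(p,r['centre'],z).round(4))
        except Exception as e: print(t,e)
E
python3 a.py
```

```text
pics
{'time': 0.0, 'joint_positions': array([-1.03114545e-01,  8.79348265e-02,  1.37223893e+00, -2.04067581e-05,
        1.68358374e+00, -1.03099283e-01]), 'qvel': array([ 0.00093557, -0.00127788,  0.00072332,  0.00078458, -0.00026362,
       -0.00029448]), 'joint_torque': array([ 1.28542815e-03, -3.40182602e+01, -3.02423716e+01,  7.18220207e-02,
        3.29729996e-02, -1.13141955e-04]), 'tool_pos': array([5.49497991e-01, 3.25690403e-05, 2.23322929e-01]), 'ee_rot': array([-1.57059370e+00,  2.15542991e-03, -1.73190111e-05]), 'wrist_force': array([ 0.39812969, -0.27619174,  0.23132945]), 'wrist_torque': array([0.08478269, 0.00768005, 0.01117321]), 'width': 0.09361045563702648}
scene [-0.29171453  0.77293919  1.13289283]
dial_centre {'centre': [271.9, 200.1], 'conf': 0.57} [0.4639 0.003  0.078 ]
knob_top {'centre': [268.7, 194.7], 'conf': 0.41} [0.4644 0.0213 0.118 ]
start_top {'centre': [235.8, 210.8], 'conf': 0.39} [0.5172 0.1407 0.07  ]
long_mark {'centre': [255.8, 207.6], 'conf': 0.64} [0.4874 0.0654 0.06  ]
ring_dot {'centre': [260.9, 201.0], 'conf': 0.43} [0.4881 0.0386 0.078 ]
w
[... 263 characters left out ...]
ong_mark {'centre': [235.9, 210.0], 'conf': 0.96} [0.4986 0.0595 0.06  ]
ring_dot {'centre': [238.5, 206.0], 'conf': 0.51} [0.5088 0.057  0.078 ]
warmer {'centre': [252.9, 222.4], 'conf': 0.65} [ 0.5705  0.0514 -0.    ]
wrist [0.5507595  0.06881222 0.38537007]
dial_centre {'centre': [188.4, 175.6], 'conf': 0.75} [0.4841 0.0157 0.078 ]
knob_top {'centre': [178.5, 186.7], 'conf': 0.66} [0.4836 0.0127 0.118 ]
start_top {'centre': [212.1, 21.0], 'conf': 0.93} [0.5114 0.1579 0.07  ]
long_mark {'centre': [204.5, 127.3], 'conf': 0.75} [0.4992 0.0625 0.06  ]
ring_dot {'centre': [195.5, 147.4], 'conf': 0.85} [0.4925 0.0436 0.078 ]
warmer {'centre': [271.4, 136.9], 'conf': 0.72} [0.5708 0.05   0.    ]
```

```bash
python3 -c "
import cv2,numpy as np
a=cv2.imread('pics/wrist0.png');cv2.imwrite('pics/w0b.png',cv2.resize(a,(768,576)))
s=cv2.imread('pics/scene0.png');d=cv2.imread('pics/side0.png')
cv2.imwrite('pics/sd.png',np.hstack([cv2.resize(s[140:290,170:370],(400,300)),cv2.resize(d[140:290,150:350],(400,300))]))"
```

```text
(no output)
```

View pics/w0b.png

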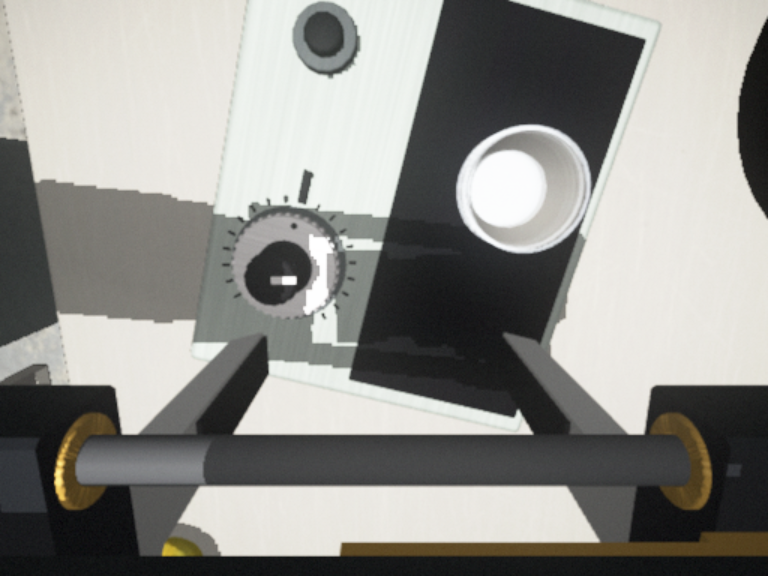

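View pics/sd.png

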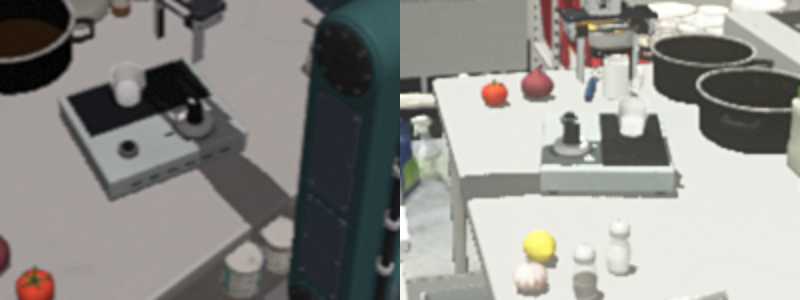

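The wrist view shows the dial at about (188,178) with its rib near (189,187), the long mark at (204,124), the button at (216,22), and the cups behind on the right. I'll move the camera over the dial for a closer look.

Request:
send_rows(
  moves="-1 -0.013 0.012 -0.011 0; -1 -0.013 0.012 -0.011 0; -1 -0.013 0.012 -0.011 0; -1 -0.013 0.012 -0.011 0; -1 -0.013 0.012 -0.011 0; -1 0 0 0 0; -1 0 0 0 0; -1 0 0 0 0; -1 0 0 0 0; -1 0 0 0 0",
)

```text
time: 1.88
tool_pos: [0.4861, -0.0547, 0.1655]
ee_rot: [-1.571, -0.002, 0.001]
wrist_force: [0.3, -0.0, -0.7]
width: 0.0937
```

```bash
cat > b.py <<'E'
from h import *
import sys
o=robot.get_obs(); print({k:np.round(o[k],4) for k in ['time','tool_pos','ee_rot','wrist_force','joint_positions','width']})
p=imaging.snapshot('wrist'); save(p,sys.argv[1]); 
np.savez('cam.npz',R=p['R'],t=p['t'],mtx=p['mtx'],image=p['image'])
cv2.imwrite(f'pics/{sys.argv[1]}_b.png',cv2.cvtColor(cv2.resize(p['image'],(768,576),interpolation=cv2.INTER_CUBIC),cv2.COLOR_RGB2BGR))
print(-p['R'].T@p['t'])
for t,z in [('dial_centre',.078),('knob_top',.118),('start_top',.07),('long_mark',.06),('ring_dot',.078),('warmer',0),('cup_stack',.06)]:
    for r in imaging.landmark_of(p,t)[:1]: print(t,r, onz(p,r['centre'],z).round(4))
E
python3 b.py w1
```

```text
{'time': np.float64(1.8833), 'tool_pos': array([ 0.4861, -0.0547,  0.1655]), 'ee_rot': array([-1.5711e+00, -2.0000e-03,  9.0000e-04]), 'wrist_force': array([ 0.3074, -0.0066, -0.7457]), 'joint_positions': array([-2.2810e-01, -3.0800e-02,  1.6087e+00,  2.0000e-04,  1.5617e+00,
       -2.2890e-01]), 'width': np.float64(0.0937)}
[0.48650556 0.01421066 0.32631453]
knob_top {'centre': [251.7, 120.5], 'conf': 0.78} [0.4847 0.0145 0.118 ]
long_mark {'centre': [268.7, 53.4], 'conf': 0.57} [0.4978 0.0662 0.06  ]
warmer {'centre': [336.7, 84.5], 'conf': 0.82} [0.5682 0.0495 0.    ]
cup_stack {'centre': [433.1, 57.4], 'conf': 0.95} [0.6286 0.0635 0.06  ]
```

View pics/w1_b.png

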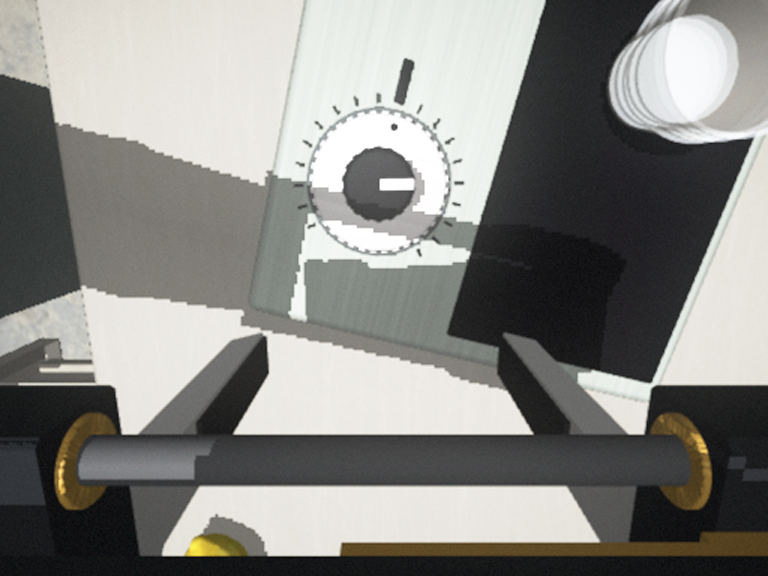

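Here the camera is right over the dial (768-wide picture): knob centre at (379,184), rib tip at (414,184), ring centre at (379,181), dot at (394,127), mark at (403,82). I'll measure these more precisely.

```bash
cat > c.py <<'E'
from h import *
import types
d=np.load('cam.npz'); p={k:d[k] for k in d}
im=p['image'].astype(int); g=im.sum(2)//3
def info(m,off):
    ys,xs=np.nonzero(m); return np.array([xs.mean()+off[0],ys.mean()+off[1]]),len(xs)
# mark
x0,y0=258,34; m=g[y0:72,x0:282]<110; n,l,s,c=cv2.connectedComponentsWithStats(m.astype('uint8')); 
i=1+np.argmax(s[1:,4]); mk=c[i]+[x0,y0]; ys,xs=np.nonzero(l==i); W=np.array([onz(p,(x+x0,y+y0),.061) for x,y in zip(xs,ys)]); 
u,sv,v=np.linalg.svd(W-W.mean(0)); v=v[0]*np.sign(v[0][1])
print('mark',mk,s[i],W.mean(0).round(4),'dir',np.degrees(np.arctan2(v[1],v[0])))
# dot
m=g[78:92,256:270]<130; ys,xs=np.nonzero(m);dot=np.array([xs.mean()+256,ys.mean()+78]);print('dot',dot,len(xs),onz(p,dot,.078).round(4))
# knob
m=((g[94:152,224:290]<90)).astype('uint8'); n,l,s,c=cv2.connectedComponentsWithStats(m); i=1+np.argmax(s[1:,4]);print('knob',s[i],c[i]+[224,94])
cs,_=cv2.findContours((l==i).astype('uint8'),0,2); cc=max(cs,key=len); h=cv2.convexHull(cc); (cx,cy),r=cv2.minEnclosingCircle(h); k=np.array([cx+224,cy+94]); print('circ',k,r,onz(p,k,.118).round(4))
m=(g[112:132,248:282]>235).astype('uint8'); n,l,s,c=cv2.connectedComponentsWithStats(m); print(s,c+[248,112])
cv2.imwrite('pics/z.png',cv2.resize(cv2.cvtColor(p['image'][30:180,190:320],cv2.COLOR_RGB2BGR),None,fx=4,fy=4,interpolation=0))
E
python3 c.py
```

```text
mark [269.06467662  53.7960199 ] [  5   5  13  31 201] [0.498  0.0657 0.061 ] dir 76.1687488787132
dot [262.38461538  84.38461538] 13 [0.4925 0.041  0.078 ]
knob [  5  15  47  39 475] [251.41263158 136.42736842]
circ [251.59752274 123.31215096] 23.691368103027344 [0.4847 0.0127 0.118 ]
[[  0   0  34  20 491]
 [ 30   0   4   8  17]
 [  5   7  23   8 169]
 [ 32  18   2   2   3]] [[264.13034623 121.41751527]
 [279.94117647 114.17647059]
 [263.73372781 122.31360947]
 [280.66666667 130.66666667]]
```

View pics/z.png

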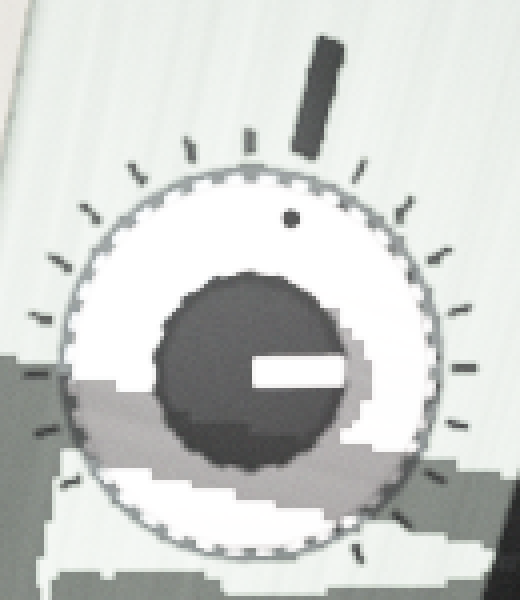

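```bash
cat > d.py <<'E'
from h import *
d=np.load('cam.npz'); p={k:d[k] for k in d}
f=lambda x,y:(x/4+190-.4,y/4+30-.4)
c=onz(p,f(251,371),.118); r=onz(p,f(250.5,362),.078); m1=onz(p,f(306,155),.061); m2=onz(p,f(332,37),.061)
a=onz(p,f(252,371),.119);b=onz(p,f(344,371),.119)
an=lambda v:np.degrees(np.arctan2(v[1],v[0]))
print(c,r,an(m2-m1),an((m1+m2)/2-(c+r)/2),an((m1+m2)/2-r),an(b-a),an(b-c), an(onz(p,(262.4,84.4),.078)-r))
E
python3 d.py
```

```text
[0.48516702 0.01330019 0.118     ] [0.48481421 0.01482216 0.078     ] 77.2747866040046 75.62490572401028 75.23347486926882 0.0737813382683696 0.09034499459238667 73.60111009924604
```

Request:
send_rows(
  moves="-1 0 0 0.0136 0; -1 0 0 0.0136 0; -1 0 0 0.0136 0; -1 0 0 0.0136 0; -1 -0.0005 0 0.0136 0; -1 0 0.013 0 0; -1 0 0.013 0 0; -1 0 0.013 0 0; -1 0 0.013 0 0; -1 0 0 0 0",
)

```text
time: 3.12
tool_pos: [0.4825, 0.0132, 0.1096]
ee_rot: [-1.57, 0.006, 0.0]
wrist_force: [-1.1, 0.3, -0.1]
width: 0.0943
```

Request:
send_rows(
  moves="-1 0 0 0 0; -1 0 0 0 0; -1 0 0 0 0; -1 0 0 0 0; -1 0 0 0 0; -1 0 0 0 0; -1 0 0 0 0; -1 0 0 0 0; -1 0 0 0 0; -1 0 0 0 0",
)

```text
time: 3.95
tool_pos: [0.4845, 0.013, 0.1125]
ee_rot: [-1.571, -0.0, 0.0]
wrist_force: [0.4, 0.3, 0.6]
width: 0.0938
```

```bash
python3 b.py w2
```

```text
{'time': np.float64(3.95), 'tool_pos': array([0.4845, 0.013 , 0.1125]), 'ee_rot': array([-1.5708e+00, -1.0000e-04,  0.0000e+00]), 'wrist_force': array([0.3525, 0.2559, 0.5513]), 'joint_positions': array([-0.0902, -0.008 ,  1.6939, -0.    ,  1.4556, -0.0902]), 'width': np.float64(0.0938)}
[0.48525955 0.08181243 0.27330783]
knob_top {'centre': [253.7, 254.6], 'conf': 0.97} [0.4846 0.0119 0.118 ]
long_mark {'centre': [275.8, 147.0], 'conf': 0.8} [0.4994 0.0646 0.06  ]
ring_dot {'centre': [264.4, 184.1], 'conf': 0.81} [0.4913 0.0425 0.078 ]
warmer {'centre': [350.6, 159.0], 'conf': 0.76} [0.5693 0.0494 0.    ]
cup_stack {'centre': [465.6, 150.1], 'conf': 0.76} [0.6287 0.0626 0.06  ]
```

View pics/w2_b.png

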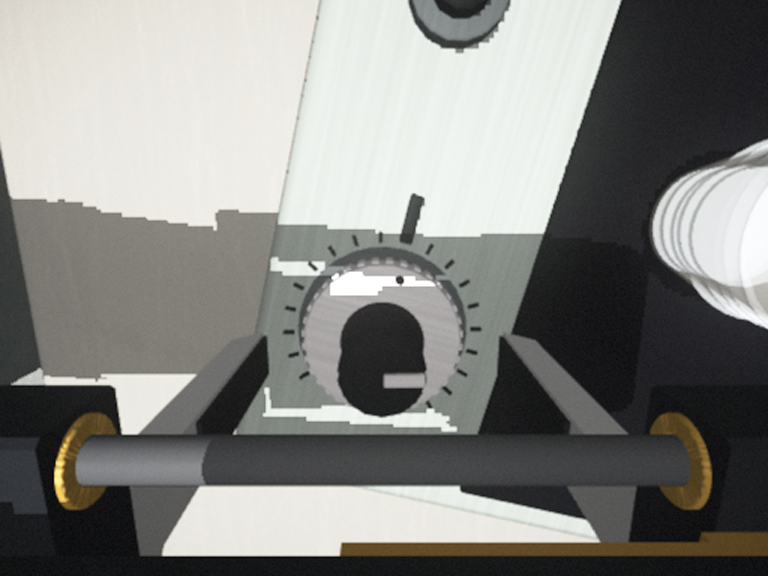

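The knob sits midway between the fingers at (382,380), with the rib still pointing right. I'll close on it.

Request:
send_rows(
  moves="1 0 0 0 0; 1 0 0 0 0; 1 0 0 0 0; 1 0 0 0 0; 1 0 0 0 0; 1 0 0 0 0; 1 0 0 0 0; 1 0 0 0 0; 1 0 0 0 0; 1 0 0 0 0",
)

```text
time: 5.18
tool_pos: [0.4843, 0.013, 0.1125]
ee_rot: [-1.571, 0.001, 0.0]
wrist_force: [-2.0, 0.3, 2.6]
width: 0.0315
```

```bash
python3 b.py w3
```

```text
{'time': np.float64(5.1833), 'tool_pos': array([0.4843, 0.013 , 0.1125]), 'ee_rot': array([-1.5708e+00,  5.0000e-04,  0.0000e+00]), 'wrist_force': array([-2.025 ,  0.279 ,  2.5655]), 'joint_positions': array([-0.0902, -0.0081,  1.6939, -0.    ,  1.4562, -0.0902]), 'width': np.float64(0.0315)}
[0.4851298  0.08181404 0.27333261]
dial_centre {'centre': [256.4, 227.2], 'conf': 0.55} [0.4859 0.0134 0.078 ]
knob_top {'centre': [252.7, 253.9], 'conf': 0.98} [0.4838 0.0123 0.118 ]
long_mark {'centre': [272.5, 145.3], 'conf': 0.64} [0.4969 0.0658 0.06  ]
ring_dot {'centre': [265.9, 187.5], 'conf': 0.95} [0.492  0.0403 0.078 ]
warmer {'centre': [348.6, 158.1], 'conf': 0.82} [0.5672 0.0502 0.    ]
cup_stack {'centre': [252.7, 254.8], 'conf': 0.59} [ 0.4833 -0.0144  0.06  ]
```

View pics/w3_b.png

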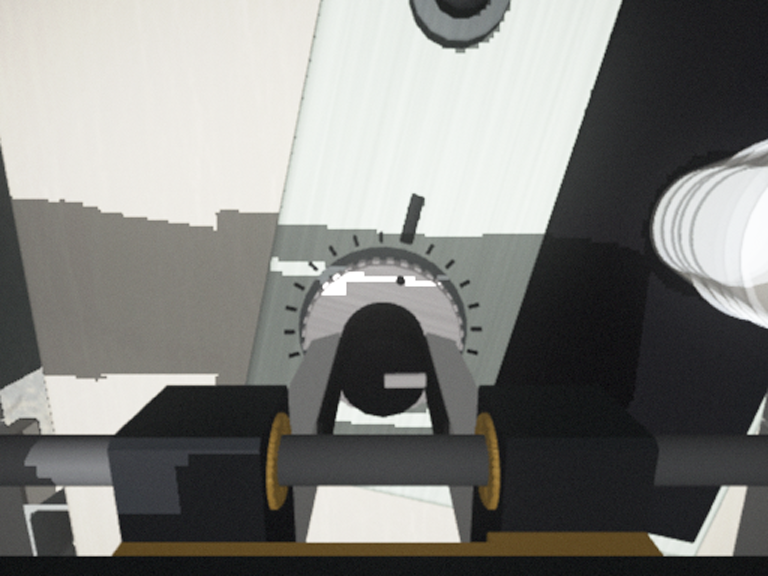

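Request:
send_rows(
  moves="1 0 0.0005 0 0; 1 0 0.0005 0 0; 1 0 0.0005 0 0; 1 0 0 0 0; 1 0 0 0 0; 1 0 0 0 0; 1 0 0 0 0; 1 0 0 0 0; 1 0 0 0 0; 1 0 0 0 0",
)

```text
time: 6.42
tool_pos: [0.4844, 0.013, 0.1109]
ee_rot: [-1.571, 0.0, 0.0]
wrist_force: [-4.8, -0.2, 4.7]
width: 0.0316
```

Request:
send_rows(
  moves="1 0 0.0005 0 0; 1 0 0.0005 0 0; 1 0 0 0 0; 1 0 0 0 0; 1 0 0 0 0; 1 0 0 0 0; 1 0 0 0 0; 1 0 0 0 0; 1 0 0 0 0; 1 0 0 0 0",
)

```text
time: 7.25
tool_pos: [0.4844, 0.013, 0.1099]
ee_rot: [-1.571, 0.0, 0.0]
wrist_force: [-5.3, 0.3, 5.5]
width: 0.0318
```

Request:
send_rows(
  moves="1 -0.0003 0.0005 0 0; 1 0 0.0005 0 0; 1 0 0 0 0; 1 0 0 0 0; 1 0 0 0 0; 1 0 0 0 0; 1 0 0 0 0; 1 0 0 0 0; 1 0 0 0 0; 1 0 0 0 0",
)

```text
time: 8.08
tool_pos: [0.4843, 0.013, 0.1091]
ee_rot: [-1.571, -0.0, 0.0]
wrist_force: [-4.1, -0.2, 5.2]
width: 0.0318
```

Request:
send_rows(
  moves="1 0 0.0005 0 0; 1 0 0.0005 0 0; 1 0 0 0 0; 1 0 0 0 0; 1 0 0 0 0; 1 0 0 0 0; 1 0 0 0 0; 1 0 0 0 0; 1 0 0 0 0; 1 0 0 0 0",
)

```text
time: 8.92
tool_pos: [0.4843, 0.013, 0.1082]
ee_rot: [-1.571, -0.0, 0.0]
wrist_force: [-4.5, -0.8, 6.4]
width: 0.0315
```

Request:
send_rows(
  moves="1 -0.0005 0.0005 0 0; 1 0 0.0005 0 0; 1 0 0 0 0; 1 0 0 0 0; 1 0 0 0 0; 1 0 0 0 0; 1 0 0 0 0; 1 0 0 0 0; 1 0 0 0 0; 1 0 0 0 0",
)

```text
time: 9.75
tool_pos: [0.4843, 0.013, 0.1075]
ee_rot: [-1.571, -0.002, -0.0]
wrist_force: [-4.4, 0.1, 5.6]
width: 0.0312
```

```bash
python3 -c "
from bench import robot
o=robot.get_obs();print(o['wrist_force'],o['wrist_torque'],o['tool_pos'])"
```

```text
[-4.44962921  0.14560782  5.60947969] [0.05877269 0.88294172 0.00474198] [0.4842899  0.0129943  0.10745346]
```

Request:
send_rows(
  moves="1 0 0.0005 0 0; 1 0 0.0005 0 0; 1 0 0 0 0; 1 0 0 0 0; 1 0 0 0 0; 1 0 0 0 0; 1 0 0 0 0; 1 0 0 0 0; 1 0 0 0 0; 1 0 0 0 0",
)

```text
time: 10.58
tool_pos: [0.4843, 0.013, 0.1065]
ee_rot: [-1.571, -0.002, 0.0]
wrist_force: [-4.7, -0.5, 5.6]
width: 0.0313
```

```bash
python3 b.py w4
```

```text
{'time': np.float64(10.5833), 'tool_pos': array([0.4843, 0.013 , 0.1065]), 'ee_rot': array([-1.5708, -0.0016,  0.    ]), 'wrist_force': array([-4.6542, -0.532 ,  5.6234]), 'joint_positions': array([-9.0300e-02, -5.2000e-03,  1.7035e+00,  1.0000e-04,  1.4417e+00,
       -9.0400e-02]), 'width': np.float64(0.0313)}
[0.48478416 0.08181052 0.26732382]
dial_centre {'centre': [252.2, 229.4], 'conf': 0.81} [0.4833 0.014  0.078 ]
knob_top {'centre': [254.2, 252.2], 'conf': 0.61} [0.4846 0.0159 0.118 ]
long_mark {'centre': [278.2, 146.6], 'conf': 0.8} [0.5004 0.0654 0.06  ]
ring_dot {'centre': [266.6, 185.7], 'conf': 0.84} [0.4923 0.0427 0.078 ]
warmer {'centre': [350.5, 155.9], 'conf': 0.97} [0.5671 0.0527 0.    ]
cup_stack {'centre': [469.8, 148.7], 'conf': 0.95} [0.6273 0.064  0.06  ]
```

View pics/w4_b.png

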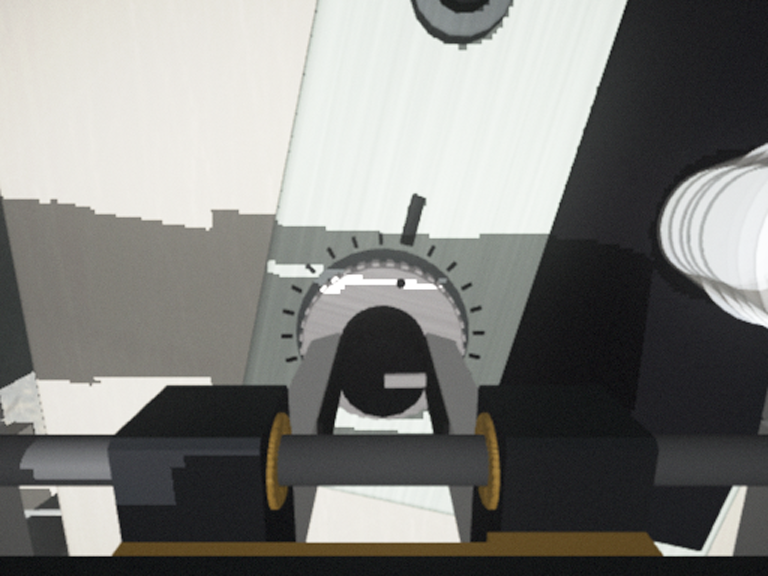

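The rib stays at (405,380) in the picture while the ring comes nearer, so the knob is going down with the fingers without slipping. I'll keep pushing.

Request:
send_rows(
  moves="1 0 0.0005 0 0; 1 0 0.0005 0 0; 1 0 0 0 0; 1 0 0 0 0; 1 0 0 0 0; 1 0 0 0 0; 1 0 0 0 0; 1 0 0 0 0; 1 0 0 0 0; 1 0 0 0 0",
)

```text
time: 11.82
tool_pos: [0.4843, 0.013, 0.1056]
ee_rot: [-1.571, -0.002, -0.0]
wrist_force: [-4.5, 0.3, 6.5]
width: 0.0314
```

Request:
send_rows(
  moves="1 0 0.0005 0 0; 1 0 0.0005 0 0; 1 0 0 0 0; 1 0 0 0 0; 1 0 0 0 0; 1 0 0 0 0; 1 0 0 0 0; 1 0 0 0 0; 1 0 0 0 0; 1 0 0 0 0",
)

```text
time: 12.65
tool_pos: [0.4843, 0.013, 0.1046]
ee_rot: [-1.571, -0.002, 0.0]
wrist_force: [-4.2, -0.4, 6.4]
width: 0.0311
```

Request:
send_rows(
  moves="1 0 0.0005 0 0; 1 0 0.0005 0 0; 1 0 0 0 0; 1 0 0 0 0; 1 0 0 0 0; 1 0 0 0 0; 1 0 0 0 0; 1 0 0 0 0; 1 0 0 0 0; 1 0 0 0 0",
)

```text
time: 13.48
tool_pos: [0.4843, 0.013, 0.1044]
ee_rot: [-1.571, -0.002, 0.0]
wrist_force: [-5.9, 0.0, 9.7]
width: 0.0313
```

Request:
send_rows(
  moves="1 0 0.0005 0 0; 1 0 0.0005 0 0; 1 0 0 0 0; 1 0 0 0 0; 1 0 0 0 0; 1 0 0 0 0; 1 0 0 0 0; 1 0 0 0 0; 1 0 0 0 0; 1 0 0 0 0",
)

```text
time: 14.32
tool_pos: [0.4843, 0.013, 0.1038]
ee_rot: [-1.571, -0.002, 0.0]
wrist_force: [-5.8, -0.0, 11.7]
width: 0.0311
```

Request:
send_rows(
  moves="1 0 0.0004 0 0; 1 0 0 0 0; 1 0 0 0 0; 1 0 0 0 0; 1 0 0 0 0; 1 0 0 0 0; 1 0 0 0 0; 1 0 0 0 0; 1 0 0 0 0; 1 0 0 0 0",
)

```text
time: 15.15
tool_pos: [0.4843, 0.013, 0.1034]
ee_rot: [-1.571, -0.002, 0.0]
wrist_force: [-6.3, 0.2, 11.5]
width: 0.0313
```

```bash
python3 b.py w5
```

```text
{'time': np.float64(15.15), 'tool_pos': array([0.4843, 0.013 , 0.1034]), 'ee_rot': array([-1.5709e+00, -2.0000e-03,  1.0000e-04]), 'wrist_force': array([-6.3086,  0.1513, 11.4685]), 'joint_positions': array([-9.0300e-02, -3.0000e-03,  1.7078e+00,  1.0000e-04,  1.4347e+00,
       -9.0400e-02]), 'width': np.float64(0.0313)}
[0.48476169 0.08182073 0.26418642]
dial_centre {'centre': [254.7, 232.9], 'conf': 0.85} [0.485  0.0128 0.078 ]
knob_top {'centre': [254.8, 254.4], 'conf': 0.92} [0.485  0.0161 0.118 ]
long_mark {'centre': [276.9, 148.8], 'conf': 0.55} [0.4994 0.0642 0.06  ]
ring_dot {'centre': [268.0, 191.9], 'conf': 0.84} [0.4931 0.0395 0.078 ]
warmer {'centre': [351.8, 156.4], 'conf': 0.8} [0.5674 0.0526 0.    ]
cup_stack {'centre': [475.6, 149.0], 'conf': 0.8} [0.6291 0.0641 0.06  ]
```

The force holds flat at about 11.5 N between z = 0.1038 and 0.1034, so this is the free band. I'll try a small turn and check the ring.

Request:
send_rows(
  moves="1 0 0 0 -1; 1 0 0 0 -1; 1 0 0 0 -1; 1 0 0 0 -1; 1 0 0 0 -1; 1 0 0 0 -1; 1 0 0 0 0; 1 0 0 0 0; 1 0 0 0 0; 1 0 0 0 0",
)

```text
time: 16.38
tool_pos: [0.4843, 0.013, 0.1034]
ee_rot: [-1.571, -0.002, 0.105]
wrist_force: [-5.5, 0.3, 10.5]
width: 0.0318
```

```bash
python3 b.py w6; python3 -c "
import cv2,numpy as np
a=cv2.imread('pics/w5.png');b=cv2.imread('pics/w6.png')
f=lambda i:cv2.resize(i[110:290,170:330],(400,450),interpolation=2)
cv2.imwrite('pics/w56.png',np.hstack([f(a),f(b)]))"
```

```text
{'time': np.float64(16.3833), 'tool_pos': array([0.4843, 0.013 , 0.1034]), 'ee_rot': array([-1.5712, -0.002 ,  0.1049]), 'wrist_force': array([-5.4825,  0.2563, 10.5179]), 'joint_positions': array([-0.0903, -0.003 ,  1.7079, -0.    ,  1.4347, -0.1952]), 'width': np.float64(0.0318)}
[0.47759526 0.0814378  0.26416678]
dial_centre {'centre': [253.8, 232.2], 'conf': 0.58} [0.4844 0.0132 0.078 ]
knob_top {'centre': [255.4, 252.9], 'conf': 0.66} [0.4849 0.0169 0.118 ]
start_top {'centre': [478.0, 173.2], 'conf': 0.51} [0.6215 0.0643 0.07  ]
long_mark {'centre': [286.2, 153.7], 'conf': 0.69} [0.5005 0.0629 0.06  ]
ring_dot {'centre': [273.1, 190.6], 'conf': 0.69} [0.4933 0.0413 0.078 ]
warmer {'centre': [357.9, 168.8], 'conf': 0.62} [0.5699 0.0511 0.    ]
cup_stack {'centre': [476.8, 175.2], 'conf': 0.55} [0.6285 0.0621 0.06  ]
```

View pics/w56.png

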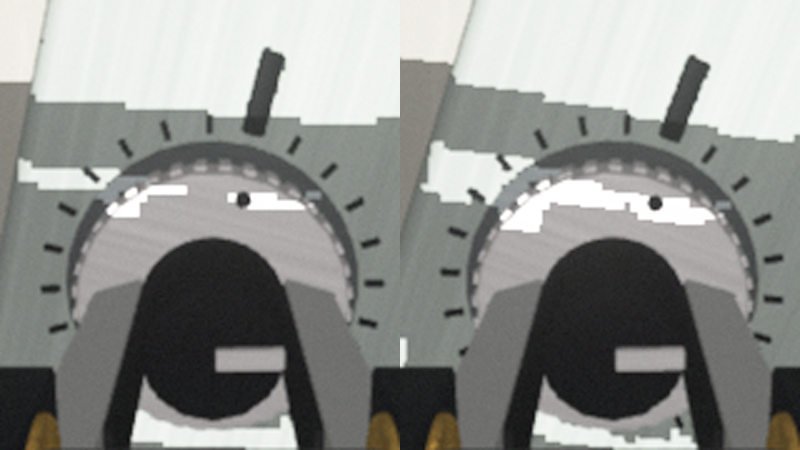

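The dot turned with the panel mark in the camera view (243→255 and 263→285), so the ring stayed still while the knob turned 6°. I'll continue.

Request:
send_rows(
  moves="1 0 0 0 -3; 1 0 0 0 -3; 1 0 0 0 -3; 1 0 0 0 -3; 1 0 0 0 -3; 1 0 0 0 -3; 1 0 0 0 -3; 1 0 0 0 -3; 1 0 0 0 -3; 1 0 0 0 -3",
)

```text
time: 17.62
tool_pos: [0.4844, 0.0129, 0.1034]
ee_rot: [-1.572, -0.002, 0.631]
wrist_force: [-6.3, 0.4, 11.6]
width: 0.0314
```

Request:
send_rows(
  moves="1 0 0 0 -3; 1 0 0 0 -3; 1 0 0 0 -3; 1 0 0 0 -3; 1 0 0 0 -3; 1 0 0 0 -3; 1 0 0 0 -3; 1 0 0 0 -3; 1 0 0 0 0; 1 0 0 0 0",
)

```text
time: 18.45
tool_pos: [0.4844, 0.0129, 0.1034]
ee_rot: [-1.573, -0.001, 1.047]
wrist_force: [-6.6, 0.3, 11.6]
width: 0.0314
```

```bash
python3 b.py w7
```

```text
{'time': np.float64(18.45), 'tool_pos': array([0.4844, 0.0129, 0.1034]), 'ee_rot': array([-1.5729e+00, -9.0000e-04,  1.0475e+00]), 'wrist_force': array([-6.5513,  0.2514, 11.5818]), 'joint_positions': array([-9.0400e-02, -3.0000e-03,  1.7078e+00, -1.0000e-04,  1.4346e+00,
       -1.1378e+00]), 'width': np.float64(0.0314)}
[0.42550124 0.04753144 0.26408911]
dial_centre {'centre': [254.9, 232.7], 'conf': 0.68} [0.4854 0.013  0.078 ]
knob_top {'centre': [252.9, 253.7], 'conf': 0.72} [0.4818 0.0139 0.118 ]
start_top {'centre': [490.5, 163.7], 'conf': 0.66} [0.522  0.1623 0.07  ]
long_mark {'centre': [334.0, 206.2], 'conf': 0.89} [0.5015 0.0659 0.06  ]
ring_dot {'centre': [299.3, 220.9], 'conf': 0.91} [0.4925 0.0411 0.078 ]
warmer {'centre': [340.3, 258.3], 'conf': 0.69} [0.5714 0.0541 0.    ]
```

View pics/w7_b.png

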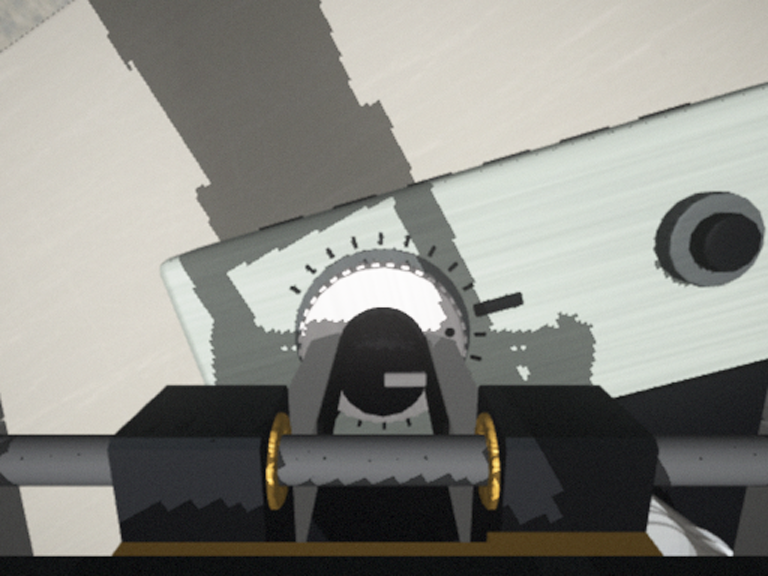

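```bash
cat > e.py <<'E'
from h import *
d=np.load('cam.npz'); p={k:d[k] for k in d}
g=p['image'].astype(int).sum(2)//3
an=lambda v:np.degrees(np.arctan2(v[1],v[0]))
x0,y0=313,190; m=(g[y0:214,x0:352]<85).astype('uint8'); n,l,s,c=cv2.connectedComponentsWithStats(m); i=1+np.argmax(s[1:,4]); print(s[i],c[i]+[x0,y0])
ys,xs=np.nonzero(l==i); W=np.array([onz(p,(x+x0,y+y0),.062) for x,y in zip(xs,ys)]); v=np.linalg.svd(W-W.mean(0))[2][0]; v*=np.sign(v[1]); c=W.mean(0)
print('mark',c,an(v), 'to axis', an(c-np.array([.4845,.0131,0])), an(c-np.array([.485,.0140,0])), np.linalg.norm((c-[.4845,.0131,0])[:2]))
b=[onz(p,(q[0]/1.5,q[1]/1.5),.06) for q in [(415,184),(760,85),(390,193)]]
print('edge',an(b[1]-b[0]))
# rib
x0,y0=240,240; m=(g[y0:266,x0:292]>120).astype('uint8'); m[:, 46:]=0; n,l,s,cc=cv2.connectedComponentsWithStats(m); print(s,cc+[x0,y0])
cv2.imwrite('pics/z7.png',cv2.resize(cv2.cvtColor(p['image'][120:280,180:370],cv2.COLOR_RGB2BGR),None,fx=4,fy=3.7,interpolation=0))
e=cv2.Canny(p['image'][50:130,100:512],40,100); L=cv2.HoughLinesP(e,1,np.pi/720,60,minLineLength=80,maxLineGap=30)
for q in ([] if L is None else L[:,0]): 
    A=onz(p,(q[0]+100,q[1]+50),.06);B=onz(p,(q[2]+100,q[3]+50),.06);print(q,an(B-A))
E
python3 e.py
```

```text
[  2   5  33  16 267] [331.27340824 202.70037453]
mark [0.49769463 0.06521314 0.062     ] 76.0177866374674 to axis 75.79175404887881 76.07822063635949 0.053757580722849974
edge 75.69993818970353
[[   0    0   52   26 1153]
 [  17    9   27    8  190]
 [  40   22    3    4    9]] [[264.64700781 252.34778838]
 [269.93157895 252.88421053]
 [281.22222222 263.88888889]]
[147  79 411   4] 75.52721399259894
[174  74 411   7] 75.48417421016339
[261  48 408   7] 75.26713895628546
```

View pics/z7.png

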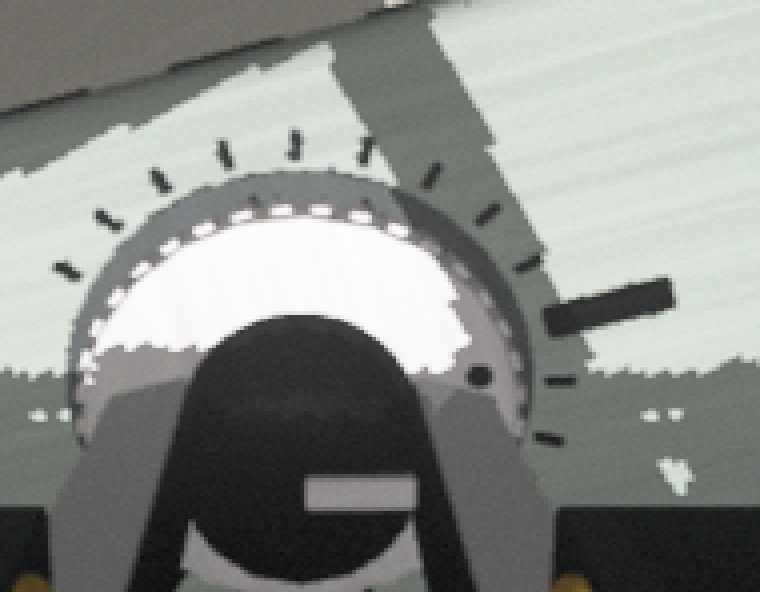

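The mark direction is about 75.8° from several estimates and the rib is at about 60.1°, so about 15.7° remains.

Request:
send_rows(
  moves="1 0 0 0 -3; 1 0 0 0 -3; 1 0 0 0 -3; 1 0 0 0 -3; 1 0 0 0 -2; 1 0 0 0 -1.7; 1 0 0 0 0; 1 0 0 0 0; 1 0 0 0 0; 1 0 0 0 0",
)

```text
time: 19.68
tool_pos: [0.4845, 0.0129, 0.1034]
ee_rot: [-1.573, -0.0, 1.321]
wrist_force: [-6.5, -0.2, 12.4]
width: 0.0315
```

```bash
python3 b.py w8
```

```text
{'time': np.float64(19.6833), 'tool_pos': array([0.4845, 0.0129, 0.1034]), 'ee_rot': array([-1.5732e+00, -4.0000e-04,  1.3213e+00]), 'wrist_force': array([-6.4803, -0.2335, 12.3926]), 'joint_positions': array([-0.0903, -0.0031,  1.7078, -0.    ,  1.4344, -1.4117]), 'width': np.float64(0.0315)}
[0.41846307 0.03023596 0.2640835 ]
dial_centre {'centre': [254.0, 230.8], 'conf': 0.72} [0.4841 0.0129 0.078 ]
knob_top {'centre': [254.4, 252.0], 'conf': 0.81} [0.481 0.014 0.118]
start_top {'centre': [488.0, 227.8], 'conf': 0.74} [0.5229 0.1621 0.07  ]
long_mark {'centre': [334.0, 227.0], 'conf': 0.76} [0.5014 0.0656 0.06  ]
ring_dot {'centre': [300.6, 233.5], 'conf': 0.63} [0.4931 0.0411 0.078 ]
warmer {'centre': [300.4, 231.1], 'conf': 0.56} [0.5221 0.046  0.    ]
```

View pics/w8_b.png

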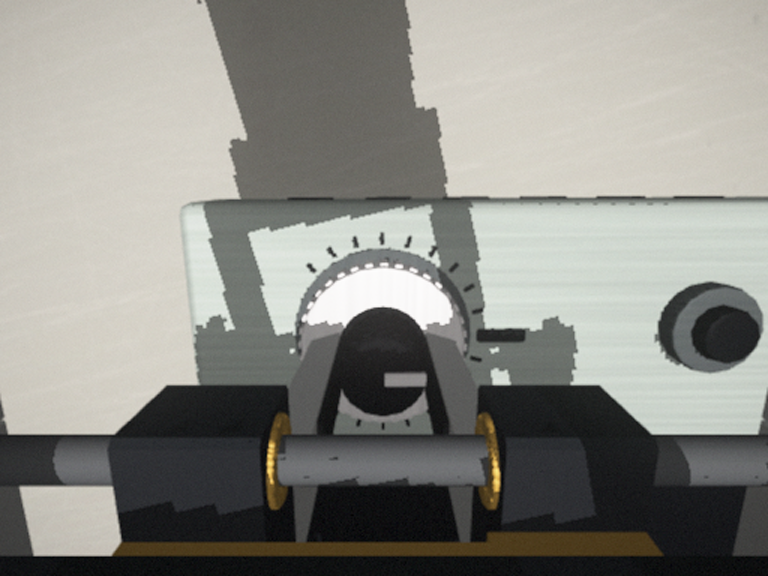

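The rib and the mark both lie level in the picture at yaw 75.7°. I'll raise the knob and let go.

Request:
send_rows(
  moves="1 0 -0.0015 0 0; 1 0 -0.0015 0 0; 1 0 -0.0015 0 0; 1 0 -0.0015 0 0; 1 0 -0.0015 0 0; 1 0 -0.0015 0 0; 1 0 -0.0012 0 0; 1 0 -0.0005 0 0; 1 0 0 0 0; 1 0 0 0 0",
)

```text
time: 20.92
tool_pos: [0.4842, 0.013, 0.1124]
ee_rot: [-1.572, -0.0, 1.321]
wrist_force: [-2.8, -0.8, 4.3]
width: 0.0316
```

Request:
send_rows(
  moves="0.7 0 0 0 0; 0.3 0 0 0 0; 0 0 0 0 0; -0.5 0 0 0 0; -1 0 0 0 0; -1 0 0 0 0; -1 0 0 0 0; -1 0 0 0 0; -1 0 0 0 0; -1 0 0 0 0",
)

```text
time: 21.75
tool_pos: [0.4838, 0.013, 0.1123]
ee_rot: [-1.571, -0.0, 1.321]
wrist_force: [0.2, 0.3, 0.6]
width: 0.0826
```

Request:
send_rows(
  moves="-1 0 -0.012 0 0; -1 0 -0.012 0 0; -1 0 -0.012 0 0; -1 0 -0.012 0 0; -1 0 -0.005 -0.012 0; -1 0 0 -0.017 0; -1 0 0 -0.017 0; -1 0 0 -0.017 0; -1 0 0 -0.005 0; -1 0 0 0 0",
)

```text
time: 22.58
tool_pos: [0.5506, -0.0041, 0.1661]
ee_rot: [-1.572, -0.0, 1.321]
wrist_force: [-0.5, -0.4, 0.2]
width: 0.0939
```

```bash
python3 b.py w9
```

```text
{'time': np.float64(22.5833), 'tool_pos': array([ 0.5506, -0.0041,  0.1661]), 'ee_rot': array([-1.5718e+00, -1.0000e-04,  1.3208e+00]), 'wrist_force': array([-0.4828, -0.4026,  0.1614]), 'joint_positions': array([-0.1105,  0.1064,  1.4656, -0.    ,  1.5686, -1.4312]), 'width': np.float64(0.0939)}
[0.48485443 0.01318314 0.32687853]
knob_top {'centre': [254.0, 121.0], 'conf': 0.79} [0.4847 0.0125 0.118 ]
start_top {'centre': [447.0, 114.7], 'conf': 0.62} [0.518  0.1629 0.07  ]
long_mark {'centre': [321.9, 124.0], 'conf': 0.63} [0.5011 0.0667 0.06  ]
ring_dot {'centre': [291.5, 119.5], 'conf': 0.88} [0.4908 0.0408 0.078 ]
warmer {'centre': [310.8, 191.9], 'conf': 0.83} [0.5717 0.053  0.    ]
cup_stack {'centre': [347.2, 262.2], 'conf': 0.63} [0.63   0.0648 0.06  ]
```

View pics/w9_b.png

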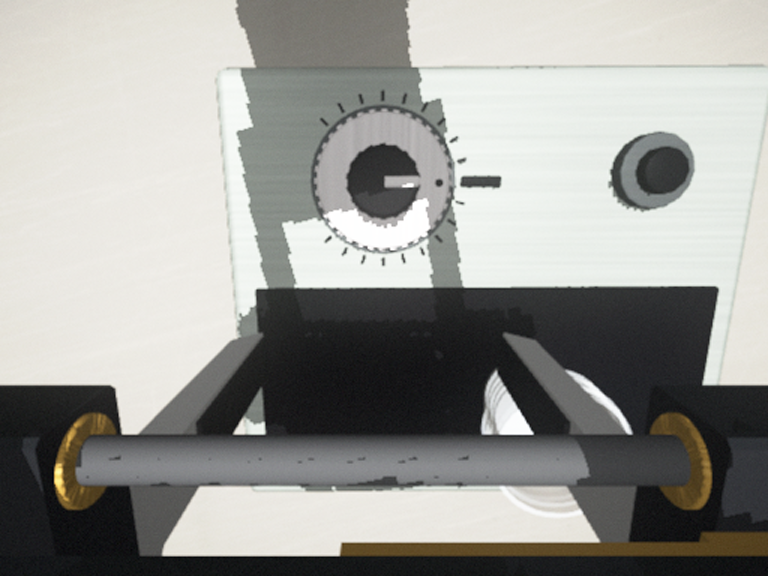

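The rib points straight at the mark: knob at (383,181), rib level at 182, dot at (439,182), mark at (481,181). Next I'll triangulate the button.

```bash
cat > f.py <<'E'
from h import *
d=np.load('cam.npz'); p={k:d[k] for k in d}
g=p['image'].astype(int).sum(2)//3
m=(g[95:135,405:470]<75).astype('uint8'); n,l,s,c=cv2.connectedComponentsWithStats(m);print(s,c+[405,95])
q=imaging.snapshot('scene'); r=imaging.snapshot('side')
for P in (q,r):
    print([(t,imaging.recognise(P,t)[:1],proj(P,[.5155,.1552,.075])) for t in ['start_top']])
for z in (.065,.07,.075,.08,.085): print(z,[onz(p,(443.3,112.7),z).round(4)])
save(q,'sc9')
cv2.imwrite('pics/sc9z.png',cv2.resize(cv2.cvtColor(q['image'][170:260,180:300],cv2.COLOR_RGB2BGR),None,fx=6,fy=6,interpolation=2))
E
python3 f.py
```

```text
[[   0    0   65   40 1553]
 [   3    0   14   40  184]
 [  19    3   35   31  863]] [[437.59368963 115.08499678]
 [412.89673913 115.75543478]
 [441.07068366 113.17960603]]
[('start_top', [], array([233.08264686, 211.93031236]))]
[('start_top', [{'centre': [258.2, 257.7], 'conf': 0.43}], array([234.43871022, 197.78418101]))]
0.065 [array([0.5164, 0.1631, 0.065 ])]
0.07 [array([0.5157, 0.1602, 0.07  ])]
0.075 [array([0.5151, 0.1574, 0.075 ])]
0.08 [array([0.5145, 0.1545, 0.08  ])]
0.085 [array([0.5139, 0.1516, 0.085 ])]
```

View pics/sc9z.png

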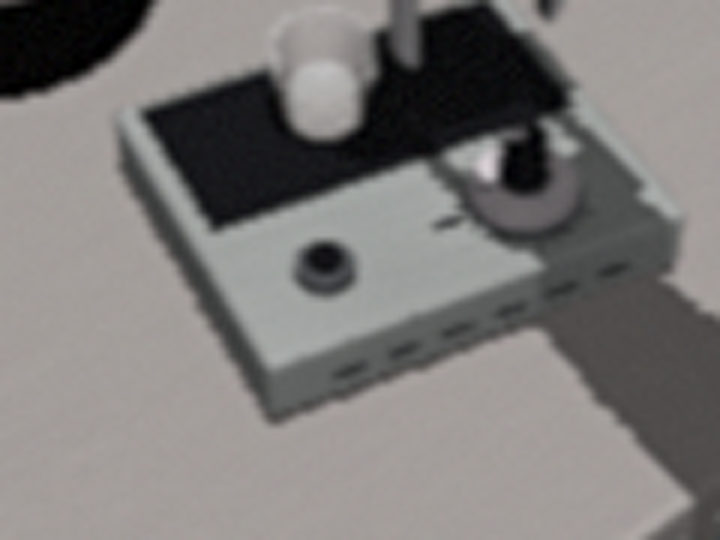

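Request:
send_rows(
  moves="1 0.018 0 0.009 0; 1 0.018 0 0.009 0; 1 0.018 0 0.009 0; 1 0.018 0 0.009 0; 1 0.018 0 0.009 0; 1 0.018 0 0.009 0; 1 0.018 0 0.009 0; 1 0.0193 0 0.0109 0; 1 0 0 0 0; 1 0 0 0 0",
)

```text
time: 24.02
tool_pos: [0.5137, 0.1558, 0.1653]
ee_rot: [-1.571, 0.0, 1.323]
wrist_force: [-0.0, 0.2, -0.3]
width: 0.0303
```

Request:
send_rows(
  moves="1 0 0.01 0 0; 1 0 0.01 0 0; 1 0 0.01 0 0; 1 0 0.01 0 0; 1 0 0.01 0 0; 1 0 0.007 0 0; 1 0 0 0 0; 1 0 0 0 0; 1 0 0 0 0; 1 0 0 0 0",
)

```text
time: 24.85
tool_pos: [0.5144, 0.1554, 0.1091]
ee_rot: [-1.572, -0.001, 1.321]
wrist_force: [-0.5, 0.3, -0.1]
width: 0.0007
```

```bash
python3 b.py w10
```

```text
{'time': np.float64(24.85), 'tool_pos': array([0.5144, 0.1554, 0.1091]), 'ee_rot': array([-1.5723e+00, -7.0000e-04,  1.3212e+00]), 'wrist_force': array([-0.5302,  0.2943, -0.1459]), 'joint_positions': array([ 0.1878,  0.1097,  1.5777, -0.    ,  1.4525, -1.1334]), 'width': np.float64(0.0007)}
[0.44860301 0.17258778 0.26984799]
dial_centre {'centre': [32.4, 237.8], 'conf': 0.67} [0.4849 0.0125 0.078 ]
start_top {'centre': [253.4, 231.8], 'conf': 0.83} [0.5195 0.1535 0.07  ]
long_mark {'centre': [127.2, 231.7], 'conf': 0.62} [0.5007 0.0651 0.06  ]
ring_dot {'centre': [75.5, 237.9], 'conf': 0.91} [0.492  0.0399 0.078 ]
warmer {'centre': [165.9, 279.9], 'conf': 0.67} [0.5709 0.0536 0.    ]
```

View pics/w10_b.png

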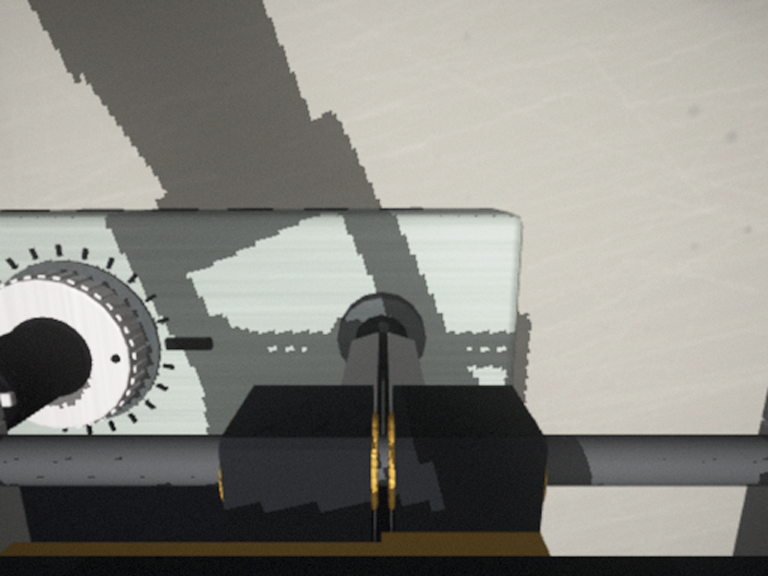

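The tips line up over the button (both at column ~382). I'll go down until it makes contact.

Request:
send_rows(
  moves="1 0 0.002 0 0; 1 0 0.002 0 0; 1 0 0.002 0 0; 1 0 0.002 0 0; 1 0 0.001 0 0; 1 0 0.001 0 0; 1 0 0 0 0; 1 0 0 0 0; 1 0 0 0 0; 1 0 0 0 0",
)

```text
time: 26.08
tool_pos: [0.5138, 0.1552, 0.0985]
ee_rot: [-1.571, 0.0, 1.321]
wrist_force: [-2.5, -0.8, 1.8]
width: 0.0006
```

Request:
send_rows(
  moves="1 0 0.001 0 0; 1 0 0.001 0 0; 1 0 0 0 0; 1 0 0 0 0; 1 0 0 0 0; 1 0 0 0 0; 1 0 0 0 0; 1 0 0 0 0; 1 0 0 0 0; 1 0 0 0 0",
)

```text
time: 26.92
tool_pos: [0.5139, 0.1552, 0.0963]
ee_rot: [-1.571, 0.0, 1.321]
wrist_force: [-2.1, -0.2, 4.1]
width: 0.0007
```

Request:
send_rows(
  moves="1 0 0.001 0 0; 1 0 0.001 0 0; 1 0 0 0 0; 1 0 0 0 0; 1 0 0 0 0; 1 0 0 0 0; 1 0 0 0 0; 1 0 0 0 0; 1 0 0 0 0; 1 0 0 0 0",
)

```text
time: 27.75
tool_pos: [0.5139, 0.1552, 0.0952]
ee_rot: [-1.571, -0.0, 1.321]
wrist_force: [-4.6, -1.3, 8.6]
width: 0.0006
```

Request:
send_rows(
  moves="1 0 0.0005 0 0; 1 0 0.0005 0 0; 1 0 0 0 0; 1 0 0 0 0; 1 0 0 0 0; 1 0 0 0 0; 1 0 0 0 0; 1 0 0 0 0; 1 0 0 0 0; 1 0 0 0 0",
)

```text
time: 28.58
tool_pos: [0.5139, 0.1552, 0.0951]
ee_rot: [-1.571, -0.0, 1.321]
wrist_force: [-4.9, -1.3, 11.7]
width: 0.0004
```

The force rises about 1 N/mm from contact near z ≈ 0.100 and hits a hard stop at 0.095. That's the full 5 mm of travel. I'll retreat.

Request:
send_rows(
  moves="1 0 -0.002 0 0; 1 0 -0.004 0 0; 1 0 -0.01 0 0; 1 0 -0.015 0 0; 1 0 -0.02 0 0; 1 0 -0.02 0 0; 1 -0.01 -0.01 0 0; 1 -0.01 0 -0.01 0; 1 -0.01 0 -0.015 0; 1 0 0 0 0",
)

```text
time: 29.42
tool_pos: [0.5321, 0.1169, 0.1731]
ee_rot: [-1.572, 0.002, 1.318]
wrist_force: [0.1, -0.3, -0.5]
width: 0.0005
```

Request:
send_rows(
  moves="1 -0.015 0 -0.017 0; 1 -0.015 0 -0.017 0; 1 -0.015 0 -0.017 0; 1 -0.015 0 -0.01 0; 1 -0.015 0 0 0; 1 0 0 0 0; 1 0 0 0 0; 1 0 0 0 0; 1 0 0 0 0; 1 0 0 0 0",
)

```text
time: 30.25
tool_pos: [0.5712, 0.0332, 0.1742]
ee_rot: [-1.571, -0.0, 1.322]
wrist_force: [0.7, -0.6, -0.0]
width: 0.0004
```

```bash
python3 b.py w11
```

```text
{'time': np.float64(30.25), 'tool_pos': array([0.5712, 0.0332, 0.1742]), 'ee_rot': array([-1.5708e+00, -3.0000e-04,  1.3224e+00]), 'wrist_force': array([ 0.6709, -0.6389, -0.0347]), 'joint_positions': array([-4.1300e-02,  1.5110e-01,  1.3996e+00,  3.0000e-04,  1.5908e+00,
       -1.3637e+00]), 'width': np.float64(0.0004)}
[0.50554868 0.05029676 0.3350334 ]
dial_centre {'centre': [202.0, 106.4], 'conf': 0.84} [0.4841 0.0122 0.078 ]
knob_top {'centre': [193.1, 100.6], 'conf': 0.83} [0.4824 0.0134 0.118 ]
start_top {'centre': [387.6, 101.0], 'conf': 0.88} [0.5165 0.1591 0.07  ]
long_mark {'centre': [271.8, 108.7], 'conf': 0.9} [0.499  0.0667 0.06  ]
ring_dot {'centre': [241.4, 104.3], 'conf': 0.72} [0.4902 0.043  0.078 ]
warmer {'centre': [273.3, 182.8], 'conf': 0.75} [0.5741 0.0536 0.    ]
cup_stack {'centre': [298.2, 248.5], 'conf': 0.94} [0.6293 0.0612 0.06  ]
```

View pics/w11_b.png

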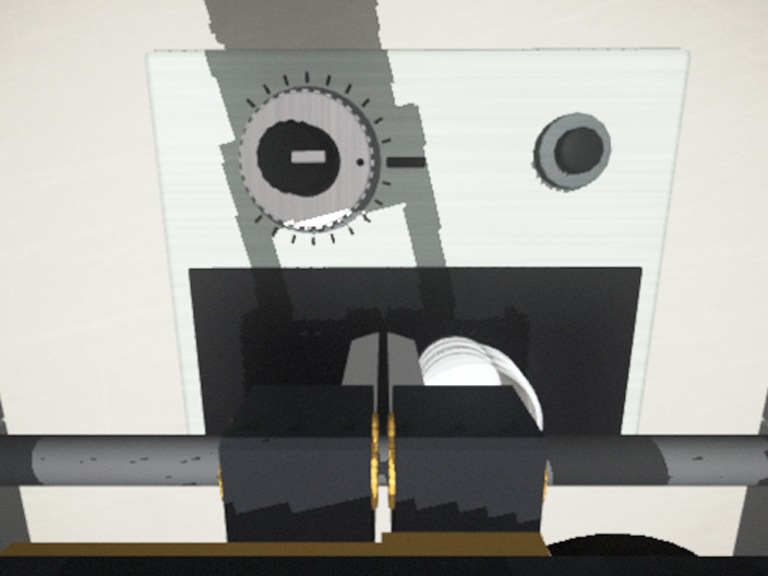

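The rib (308,157) still lies parallel to the mark (405,162). The dot is unmoved, the button is back out, the cups are still in place, and the arm touches nothing. I'm handing it in.

```bash
python3 -c "
from bench import order
print(order.close_job())"
```

```text
the job is handed in; nothing more can be done
None
```

I turned the knob alone to the long mark, let go of it, pressed the start button, and handed the job in at about 30 s. The hand-in gives no verdict.

- **Pushing in:** The push force stepped from about 6.4 N to about 11.5 N, roughly 8 to 9 mm down, and stayed at or below 12.4 N. That is the free spot, short of the 14 N that means the stop.
- **Turning:** I turned the knob 75.7° counter-clockwise, then raised it and let go. In the pictures the rib points at the mark to within about 1°. My separate estimates of the mark's direction ranged from 75.3° to 77.3°.
- **Heat ring:** The dot stayed in line with the panel in every picture, so I saw no ring movement. I could not measure its angle finer than about 2°.
- **Start button:** It went down about 5 mm to a firm stop, with the force rising about 1 N per mm (11.7 N at most). It was back out in the last picture.
- **Surroundings:** The cups stayed where they were and the wrist force is back to about zero. I did not look again at the mills, tomato or onion, but the arm never went near them.

One reading I could not explain: while I held the knob there was a steady sideways force of 4 to 6 N. It vanished on release.

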